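# Raise a valve in its guide to the dial indicator

### The job

We are checking the valve guides of this cylinder head for wear. Take the valve that the dial indicator points at by the edge of its head, draw it straight up in its guide, without forcing it sideways, until the edge of its head is level with the tip of the indicator's plunger, and hold it there for the reading: finish still gripping it, dead still, stem still in the guide. Do not move the indicator, the other valve, or the other things on the bench.

Things in the scene. Friction and masses are not known exactly. Their poses are not given: they have to be found in the camera images.
- head: Two-cylinder engine's cylinder head, 250 x 150 x 70 mm, fixed, flat face up at 100 mm above the bench, on two battens 30 mm high, 300 mm long. Origin on the bench under its centre; x along its row of four valve guides (x = -71, -25, 25, 71 mm; y = 0), y across, z up. Valves only in the outer two; the inner seats (34 mm) are empty. Nothing but the two valves stands above the face
- valve_near_rim (a point): Intake valve nearer to the robot: steel, 128 mm long, upright and loose in its guide, stem tip on the bench. Head on top: disc 40 mm across with a straight rim 5 mm high; tulip neck; stem 9 mm. This point: on its axis at mid-rim, 2.5 mm below its top, 125.5 mm above the stem tip, at the start 25.5 mm above the cylinder head's face. z along the axis, up. Mass 0.10 to 0.20 kg
- valve_far_rim (a point): Intake valve farther from the robot: steel, 128 mm long, upright and loose in its guide, stem tip on the bench. Head on top: disc 40 mm across with a straight rim 5 mm high; tulip neck; stem 9 mm. This point: on its axis at mid-rim, 2.5 mm below its top, 125.5 mm above the stem tip, at the start 25.5 mm above the cylinder head's face. z along the axis, up. Mass 0.10 to 0.20 kg
- bore_near (a point): Point on the upright guide axis of the nearer valve at the level of the flat face, 100 mm above the bench; axes as the head's. The guide bore (10 mm across) runs from 30 to 80 mm above the bench, a wide throat above it
- bore_far (a point): The same for the farther valve's guide
- probe_tip (a point): Tip of the dial indicator's level plunger (ball 5 mm). It points along this frame's +y, across the head, at the axis of one of the two valves: tip 26 to 34 mm from that axis, 17 to 43 mm above its rim's start level. Behind it along -y: plunger (5 mm thick), from 26 mm a sleeve (8 mm), from 46 to 102 mm the dial, face up (57 mm across, 24 mm thick). z up
- stand: Magnetic stand of the indicator, fixed to the steel bench: base 50 x 62 x 52 mm high, origin under its centre, upright post 12 mm thick and 217 mm high on it, 142 mm behind the probe tip. The indicator is clamped to the post; a hard knock shifts it
- tin_mid (a point): Centre of a closed round tin of lapping paste, 65 mm in diameter, 38 mm high, loose on the bench beside the head, on the indicator's side, by the other valve; leave alone
- spring_mid (a point): Centre of a valve spring, 33 mm in diameter, 44 mm high, standing loose on the bench on the other side of the head; leave alone
- tappet_mid (a point): Centre of a bucket tappet, a steel cup 33 mm in diameter, 30 mm high, open end up, standing loose on the bench on the spring's side; leave alone
There are look-alikes about, which are no part of the job. What is shaped like the part that bears valve_far_rim but turquoise is not meant. There is more than one size of the stand; the job needs the larger.

How it is judged:
By the outcome, as a careful person would: the job done as asked, in the order asked, and still so for the second after the job is handed in, while the arm keeps its last pose, push and grip.
It also fails if it takes over 35 s, if anything falls off the work surface, if the arm or the gripper's body presses on something with over 40 N, if the wrist force passes 120 N, or if a joint passes its speed limit or range.

### The arm

A 7-joint arm with a two-finger parallel gripper is mounted at the origin on the work surface. World frame = base frame: x ahead of the robot, y to its left, z up, the work surface at z = 0. Lengths are in m, angles in rad, forces in N, time in s.
With the tool pointing down it reaches from about 0.4 to 0.85 m from the base axis. Payload 4.5 kg.
Tool frame: the origin (TCP) lies where the fingers leave the gripper's body, on its centre line; the fingertips stand 73 mm ahead of it and the grasp point (between the pads) lies 54 mm ahead of it; z points along the fingers, y is the line along which they close (so a half turn about z gives the same grasp; the last joint's range is limited). The gripper opens to 85 mm and grips with 20 to 120 N. Pads are 22 mm wide; open, the fingers measure 114 mm over their backs; the gripper's body (76 mm by 85 mm) begins 54 mm behind the grasp point. The pads swing forward as they close: fully open they stand 13 mm farther back than shut.
Start: joints at [1.279, 0.689, -0.195, 1.565, 0.157, 0.902, -0.215], TCP at [0.2, -0.592, 0.304] pointing down, gripper open.
Joint ranges: [-3.01, 3.01], [-0.46, 2.08], [-1.47, 1.51], [0.13, 2.56], [-1, 4.14], [0.04, 2.09], [-2.66, 2.66]. Speed limits (rad/s): [2.57, 2.57, 3.14, 3.14, 3.14, 3.14, 3.14].

### API

Orientations are given as [roll, pitch, yaw] about the fixed x, y, z axes, in that order (R = Rz(yaw) Ry(pitch) Rx(roll)).
In Python, from station import arm gives the robot as it stands.
- The arm moves only by the shell command python3 -m pendant 'ROWS' [OPENING] [FORCE]. ROWS is text: rows parted by semicolons, each of 4 numbers parted by spaces: the shift along the tool's x, y, z in mm, then the turn about the tool's z in degrees. A call has 1 to 8 rows; each row shifts and turns the commanded pose from where the row before left it, along the tool's axes as they then stand; what a row does not reach is not made up. A row lasts 1/8 s, in which the tool goes at most 62.5 mm and 10.7 degrees, less where a joint would pass 70% of its speed; a pose out of reach is approached as far as the arm can. A call is refused whole if a number of a shift passes 62.5 or a number of a turn 10.7, either way. A call with a gripper value outside its range is refused whole. OPENING is the finger opening in mm, from 0 to 85.4, set as the call begins (- or left out, the last holds). The fingers move at their own pace and stop on an object; FORCE is the grip in N (left out, the last holds). Time passes only in rows, so rows that do not move let the fingers close. It gives the time, the measured TCP pose, the force, the opening and the grip force at its end, in the units of the state.
- arm.observe(): the state, without advancing time (a new reading comes with each control period).
- arm.snapshot(name): name is "side" or "top"; returns the picture (480x640x3 uint8, red, green, blue); there is no depth.
- arm.camera_info(name): a dict with "camera_matrix" (3x3 intrinsics, pixels), "k1" (the pictures are not rectified: a ray, as slopes to the right and down, at radius r is drawn at 1 + k1 r^2 times it, then the intrinsics apply), "position" and "attitude" of the camera in the world. Camera axes: x right, y down, z forward; pixel columns grow to the right and rows downward; lengths in m; the calibration is good to about 2 mm. A picture is of the moment at which its call begins. camera_info takes no time and is no camera call.
- arm.close_job(): hands the job in; it is judged then, once.
Trained networks look in the newest picture that a camera, given by its name, has taken for a name from the list of things; names that differ only in an ending like _2 or _b are one class to them, and where a whole thing is asked for, a point or a joint stands for the part that bears it (a point fixed in the world has none). Each returns a list of dicts, best first, with "confidence" (0 to 1); they miss things now and then, are a little off and sometimes report something else, mostly with a low value. They report only what shows in the picture. A call takes as long as a camera call. They do not tell look-alikes from the thing itself.
- arm.silhouettes(camera, query): "mask" (480x640 bool, what is visible of it) and "xy" ([column, row] in pixels, amid what is visible of it).
The state is a dict: "t": time; "joints": joint angles; "qd": joint speeds; "effort": joint torques, N m; "eef_pos": TCP position; "eef_rot": TCP orientation; "wrist_force": force on the tool from outside, world axes, zero at the start; "ft_torque": the same for the moment, N m; "gripper_width": finger opening in m; "grip_force": force on a finger pad.
Only numpy, scipy, OpenCV 4.12 (cv2) and the standard library are available. Lean on these libraries where they do the work, as an engineer would, in place of code of your own. Each camera call takes 0.05 s, during which the arm holds its last target. There are 200 camera calls.

## Working session

There is one attempt and no reset: what is moved stays moved. The work goes in short steps, Python scripts to look and compute and a shell command to move; the robot and the scene stay as the last step left them, time stands still between calls to the robot, and variables do not carry over. Pictures are saved under pics/ and viewed, at most 10 in all, crops included, and the job is handed in when it is done.

```bash
mkdir -p pics; cat > h.py <<'E'
import numpy as np,cv2
from station import arm
from scipy.spatial.transform import Rotation as R
E
python3 - <<'E'
from h import *
for c in("side","top"):
    im=arm.snapshot(c); cv2.imwrite(f"pics/{c}0.png",im[:,:,::-1]); print(c,arm.camera_info(c))
    for q in("head","valve_near_rim","valve_far_rim","probe_tip","stand","tin_mid","spring_mid","tappet_mid"):
        print(q,[(round(d["confidence"],2),np.round(d["xy"]).tolist(),int(d["mask"].sum())) for d in arm.silhouettes(c,q)[:5]])
print(arm.observe())
E
```

```text
side {'camera_matrix': array([[505.84237119,   0.        , 321.54740642],
       [  0.        , 505.84237119, 243.26560608],
       [  0.        ,   0.        ,   1.        ]]), 'k1': -0.09704677610020351, 'position': array([0.07307573, 0.61313903, 0.63843192]), 'attitude': array([-2.17423584,  0.01626442, -2.41122643])}
head [(0.63, [309.0, 305.0], 12725), (0.4, [288.0, 244.0], 301)]
valve_near_rim [(0.9, [321.0, 292.0], 407)]
valve_far_rim [(0.92, [228.0, 229.0], 416), (0.8, [288.0, 244.0], 314)]
probe_tip [(0.83, [339.0, 219.0], 1005), (0.58, [427.0, 206.0], 368)]
stand [(0.75, [367.0, 237.0], 2608), (0.66, [444.0, 215.0], 1397), (0.47, [224.0, 367.0], 516)]
tin_mid []
spring_mid [(0.81, [225.0, 368.0], 553)]
tappet_mid [(0.8, [200.0, 327.0], 431)]
top {'camera_matrix': array([[528.72846391,   0.        , 319.91134798],
       [  0.        , 528.72846391, 237.84933628],
       [  0.        ,   0.        ,   1.        ]]), 'k1': -0.08504396722121198, 'position': array([0.41170719, 0.04435165, 1.11906806]), 'attitude': array([-2.96584229, -0.01793201, -1.56374998])}
head [(0.66, [26
[... 446 characters left out ...]
 array([ 1.27882951,  0.68904035, -0.19458067,  1.56531753,  0.15733732,
        0.90244398, -0.2151368 ]), 'qd': array([-8.13557076e-04,  6.64904815e-04,  6.82209667e-06, -9.78212508e-05,
        3.00521468e-04,  1.01173708e-03, -7.25564982e-04]), 'effort': array([-5.84823611e-04, -5.39555097e+01, -1.26696490e+00, -1.58890253e+01,
        1.01297552e-02,  1.21978650e-03,  2.77039874e-05]), 'eef_pos': array([ 0.20004072, -0.59215206,  0.30394881]), 'eef_rot': array([3.14141410e+00, 2.13960518e-05, 3.25762741e-01]), 'wrist_force': array([-0.40772408, -0.42313909, -0.23305385]), 'ft_torque': array([ 0.01995341,  0.04473199, -0.01828653]), 'grip_force': 0.0, 'gripper_width': 0.0853293814739254}
```

View pics/top0.png

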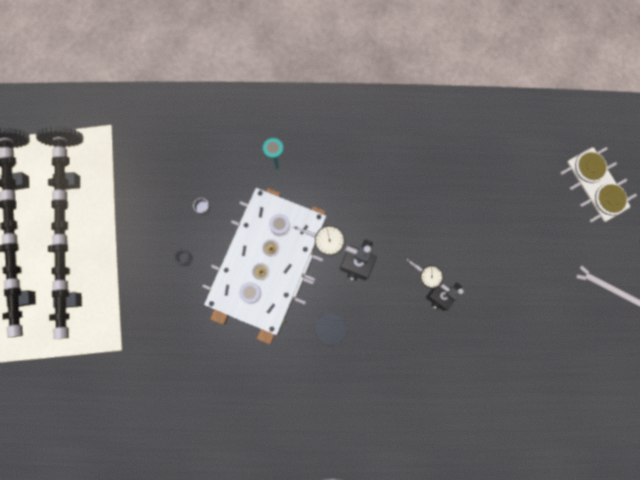

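View pics/side0.png

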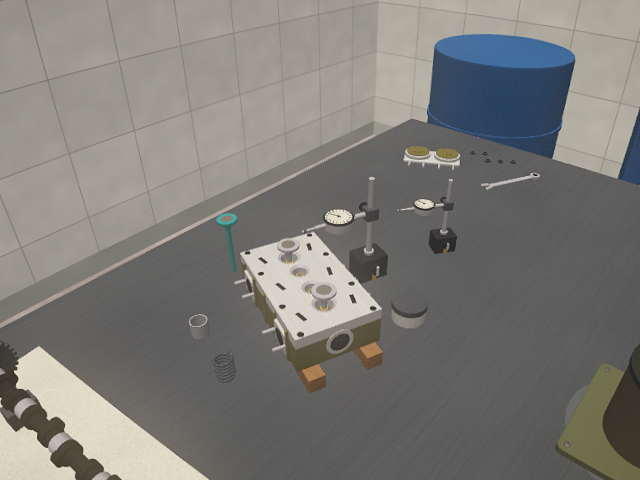

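The top picture shows the valves at (250,293) and (280,224). The larger indicator's plunger tip at about (296,228) points at the far valve. The turquoise valve at (273,147) and the small stand at (440,290) are look-alikes.

```bash
cat >> h.py <<'E'
def ray(c,uv):
    i=arm.camera_info(c);K=i["camera_matrix"]
    p=cv2.undistortPoints(np.array([[uv]],float),K,np.array([i["k1"],0,0,0.]))[0,0]
    return i["position"],R.from_euler("xyz",i["attitude"]).as_matrix()@np.r_[p,1]
def atz(c,uv,z):
    o,d=ray(c,uv);return o+d*(z-o[2])/d[2]
def proj(c,P):
    i=arm.camera_info(c);M=R.from_euler("xyz",i["attitude"]).as_matrix()
    return cv2.projectPoints((M.T@(np.atleast_2d(P)-i["position"]).T).T.copy(),np.zeros(3),np.zeros(3),i["camera_matrix"],np.array([i["k1"],0,0,0.]))[0][:,0]
def tri(a,b):
    (o1,d1),(o2,d2)=ray("top",a),ray("side",b)
    t=np.linalg.lstsq(np.c_[d1,-d2],o2-o1,rcond=None)[0];p,q=o1+d1*t[0],o2+d2*t[1]
    return (p+q)/2,np.linalg.norm(p-q)
E
python3 - <<'E'
from h import *
# test distortion convention is opencv's; crops
a=cv2.imread("pics/top0.png")[195:315,225:385];b=cv2.imread("pics/side0.png")[195:315,260:420]
cv2.imwrite("pics/c1.png",cv2.resize(a,None,fx=5,fy=5,interpolation=cv2.INTER_CUBIC))
cv2.imwrite("pics/c2.png",cv2.resize(b,None,fx=5,fy=5,interpolation=cv2.INTER_CUBIC))
print(atz("top",(280,224),.128),atz("top",(250,293),.128),atz("side",(288,243.5),.128),atz("side",(323,291),.128))
for q,n in(("top",.2),("side",.2)):
    arm.snapshot(q);d=arm.silhouettes(q,"probe_tip")[0]["mask"];y,x=np.nonzero(d);k=np.argsort(x)[:8];print(q,x[k],y[k])
    for m in arm.silhouettes(q,"valve_near_rim")[:1]+arm.silhouettes(q,"valve_far_rim")[:2]:
        y,x=np.nonzero(m["mask"]);print(x.min(),x.max(),y.min(),y.max())
E
```

```text
[0.61395688 0.10430216 0.128     ] [0.48180248 0.15779277 0.128     ] [0.61839603 0.10626814 0.128     ] [0.48385149 0.16350392 0.128     ]
top [294 295 295 296 296 297 297 298] [227 227 228 227 228 228 227 229]
239 260 281 302
264 283 139 166
270 288 213 233
side [398 398 399 399 399 400 400 400] [210 211 211 210 209 209 211 210]
311 337 282 309
217 236 214 270
277 299 238 263
```

View pics/c1.png

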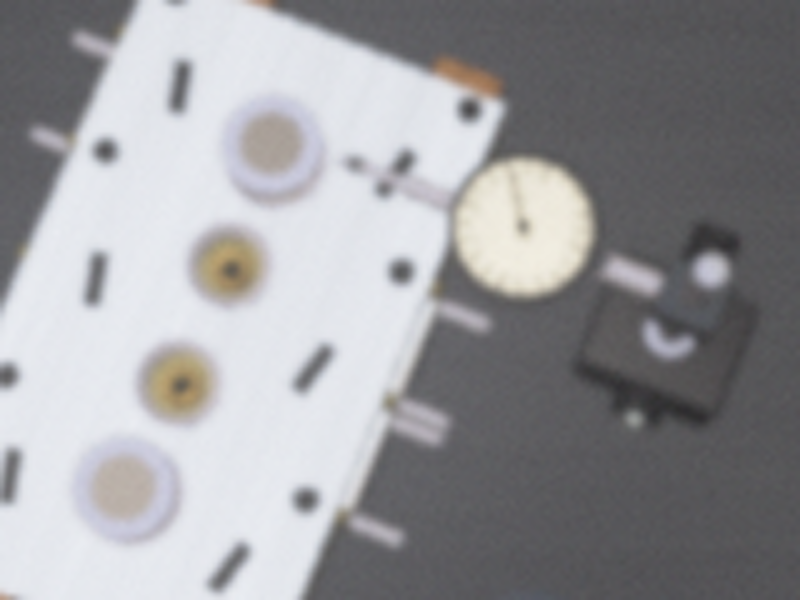

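View pics/c2.png

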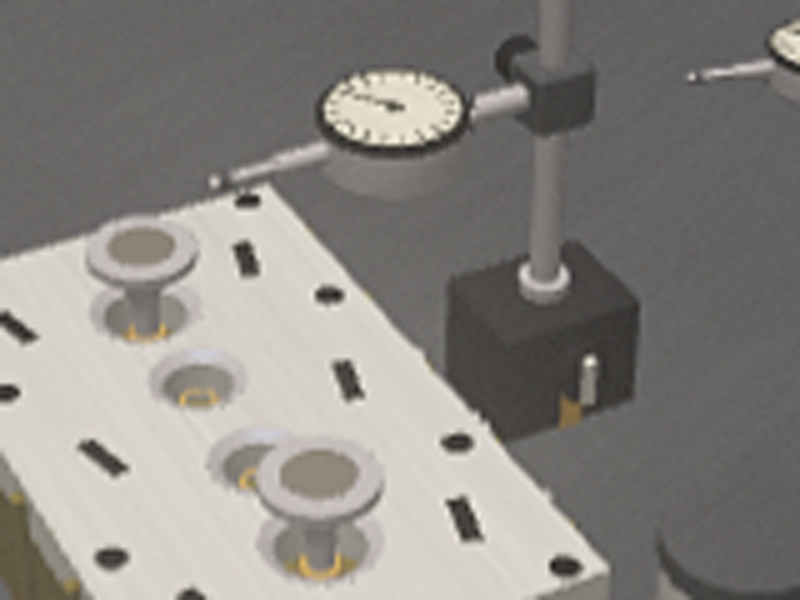

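The crops put the far valve's head at about (279.5,224.4) in top and (288,244) in side. The plunger tip is at about (294.8,227.2) in top and (302.8,231) in side.

```bash
python3 - <<'E'
from h import *
f,e1=tri((279.5,224.4),(288,244));n,e2=tri((250.2,292.4),(323.8,289.4));t,e3=tri((294.8,227.2),(302.8,231))
print(f,e1,n,e2,t,e3,"valve spacing",np.linalg.norm((f-n)[:2]))
ax=(f-n)[:2];print("row yaw deg",np.degrees(np.arctan2(ax[1],ax[0])),"tip rel",t-f,np.linalg.norm((t-f)[:2]),np.degrees(np.arctan2(*(t-f)[1::-1])))
# dial, post
print("dial",tri((225+523/5-.4,195+227/5-.4),(260+393/5-.4,195+107/5-.4)))
print("base",atz("top",(438-90,0),0) is None)
E
```

```text
[0.61489901 0.10664018 0.12822441] 0.004455652517663933 [0.48434281 0.15853179 0.12752339] 0.0034168658515639364 [0.60643118 0.07669306 0.14453223] 0.004193367403719438 valve spacing 0.1404907893210972
row yaw deg -21.676122049746386 tip rel [-0.00846783 -0.02994712  0.01630783] 0.031121285929317958 -105.78875612631794
dial (array([0.57992561, 0.01176087, 0.15627839]), np.float64(0.0023343409352429415))
base False
```

```bash
python3 -m pendant '0 0 -20 -9.9;0 0 -20 -9.9;0 0 -20 -9.9;0 0 -20 -9.9;0 0 -20 -9.9;30 4 0 0;50 8 0 0;55 9 0 0' 85; python3 -m pendant '55 9 0 0;55 9 0 0;55 9 0 0;55 9 0 0;55 9 0 0;55 9 0 0;55 9 0 0;55 9 0 0'
```

```text
t: 2.3
eef_pos: [0.27, -0.4737, 0.4039]
eef_rot: [3.141, 0.0, 1.188]
wrist_force: [1.2, 0.2, -0.0]
gripper_width: 0.085
grip_force: 0.0
t: 3.3
eef_pos: [0.501, -0.0915, 0.4041]
eef_rot: [3.141, 0.0, 1.189]
wrist_force: [1.2, 0.7, -0.7]
gripper_width: 0.0849
grip_force: 0.0
```

```bash
python3 -m pendant '55 8 0 0;55 8 0 0;55 8 0 0;40 6 0 0;18 2 0 0;0 0 0 0;0 0 0 0'
```

```text
t: 4.18
eef_pos: [0.6125, 0.0998, 0.4038]
eef_rot: [3.141, 0.002, 1.187]
wrist_force: [-0.5, -0.1, -0.5]
gripper_width: 0.0852
grip_force: 0.0
```

```bash
python3 - <<'E'
from h import *
s=arm.observe();p=s["eef_pos"];M=R.from_euler("xyz",s["eef_rot"]).as_matrix()
print(p,"tool shift mm",1000*M.T@(np.array([.6149,.1066,.29])-p))
E
```

```text
[0.61252676 0.09979237 0.40382023] tool shift mm [  7.45629389  -0.38177071 113.80368112]
```

```bash
python3 -m pendant '7 0 30 0;0 0 50 0;0 0 50 0;0 0 34 0;0 0 0 0;0 0 0 0' && python3 - <<'E'
from h import *
s=arm.observe();p=s["eef_pos"];M=R.from_euler("xyz",s["eef_rot"]).as_matrix();print(p)
im=arm.snapshot("side")[:,:,::-1].copy();t=arm.snapshot("top")[:,:,::-1].copy()
c=proj("side",p+M@[0,0,.054])[0];print("grasp",c,proj("side",p),"valve",proj("side",[.6149,.1066,.128]))
a=cv2.resize(im[170:270,225:385],None,fx=5,fy=5,interpolation=cv2.INTER_CUBIC);cv2.imwrite("pics/s1.png",a)
E
```

```text
t: 4.92
eef_pos: [0.6163, 0.1079, 0.2416]
eef_rot: [3.139, -0.001, 1.188]
wrist_force: [-0.8, 1.1, 0.4]
gripper_width: 0.0851
grip_force: 0.0
[0.61630326 0.10789498 0.24164519]
grasp [286.26058327 215.64301298] [[284.53343228 187.76363449]] valve [[289.25957932 244.30635733]]
```

View pics/s1.png

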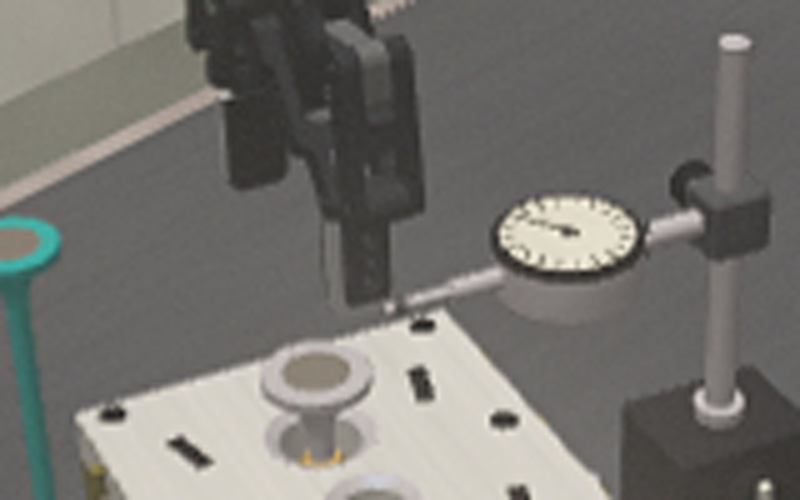

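The side view shows the fingers straddling the valve: fingertips near (277,207) and (297,230), valve head at (288,244). The arm pose and the camera agree to about 1 mm. Next I descend.

```bash
python3 -m pendant '0 0 20 0;0 0 20 0;0 0 15 0;0 0 7 0;0 0 0 0;0 0 0 0' 56 20 && python3 - <<'E'
from h import *
s=arm.observe();p=s["eef_pos"];print(p)
im=arm.snapshot("side")[:,:,::-1].copy();t=arm.snapshot("top")[:,:,::-1].copy()
a=cv2.resize(im[200:275,250:330],None,fx=5,fy=5,interpolation=cv2.INTER_CUBIC)
b=cv2.resize(t[190:265,245:325],None,fx=5,fy=5,interpolation=cv2.INTER_CUBIC)
cv2.imwrite("pics/s2.png",np.hstack([a,b]))
E
```

```text
t: 5.78
eef_pos: [0.6159, 0.1088, 0.1786]
eef_rot: [3.14, -0.001, 1.19]
wrist_force: [0.1, 0.0, 0.7]
gripper_width: 0.0561
grip_force: 0.0
[0.61592906 0.10883539 0.17858789]
```

View pics/s2.png

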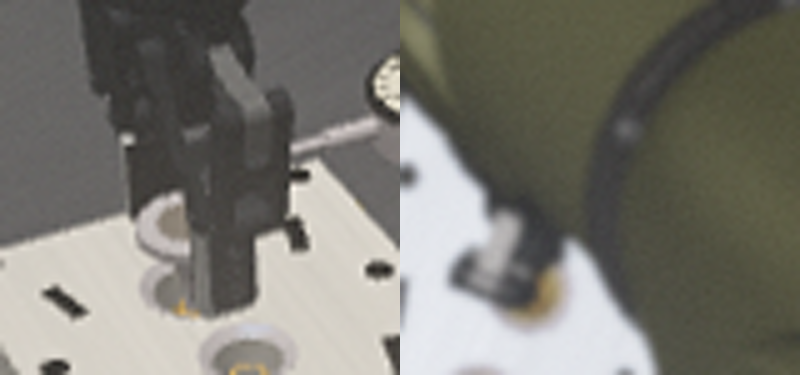

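The side crop shows the rim between the pads, about 3 mm towards tool -x of their centre. In the top view the wrist hides the far side. I'll correct and close gradually.

```bash
python3 -m pendant '-3 1 0 0;0 0 0 0;0 0 0 0' 44 20; python3 -m pendant '0 0 0 0;0 0 0 0' 42 20;python3 -m pendant '0 0 0 0;0 0 0 0' 41 20
```

```text
t: 6.25
eef_pos: [0.6153, 0.1054, 0.1779]
eef_rot: [3.141, 0.0, 1.19]
wrist_force: [-0.9, -0.6, -0.3]
gripper_width: 0.0436
grip_force: 0.0
t: 6.5
eef_pos: [0.6153, 0.1056, 0.1779]
eef_rot: [3.142, -0.0, 1.19]
wrist_force: [-0.3, -0.8, 0.4]
gripper_width: 0.0416
grip_force: 0.0
t: 6.75
eef_pos: [0.6153, 0.1055, 0.1779]
eef_rot: [3.142, 0.0, 1.19]
wrist_force: [0.9, 0.5, -0.4]
gripper_width: 0.0413
grip_force: 0.0
```

```bash
python3 -m pendant '0 0 0 0;0 0 0 0;0 0 0 0;0 0 0 0' 36 25; python3 - <<'E'
from h import *
a=[]
for i in range(6): arm.snapshot("side");a.append(arm.observe())
w=np.mean([s["wrist_force"] for s in a],0);M=R.from_euler("xyz",a[0]["eef_rot"]).as_matrix();print("tool force",M.T@w,M.T@np.mean([s["ft_torque"] for s in a],0),a[-1]["grip_force"],a[-1]["gripper_width"])
E
```

```text
t: 7.25
eef_pos: [0.6153, 0.1055, 0.178]
eef_rot: [3.141, -0.0, 1.19]
wrist_force: [-1.1, -0.9, 2.9]
gripper_width: 0.0384
grip_force: 25.0
tool force [-0.04463016 -0.50768613 -3.21056341] [ 0.19418081  0.00544184 -0.01349483] 25.08451223373413 0.038438245526300284
```

```bash
python3 - <<'E'
from h import *
im=arm.snapshot("side")[:,:,::-1]
cv2.imwrite("pics/s3.png",cv2.resize(im[195:270,250:350],None,fx=8,fy=8,interpolation=cv2.INTER_CUBIC))
E
```

```text
(no output)
```

View pics/s3.png

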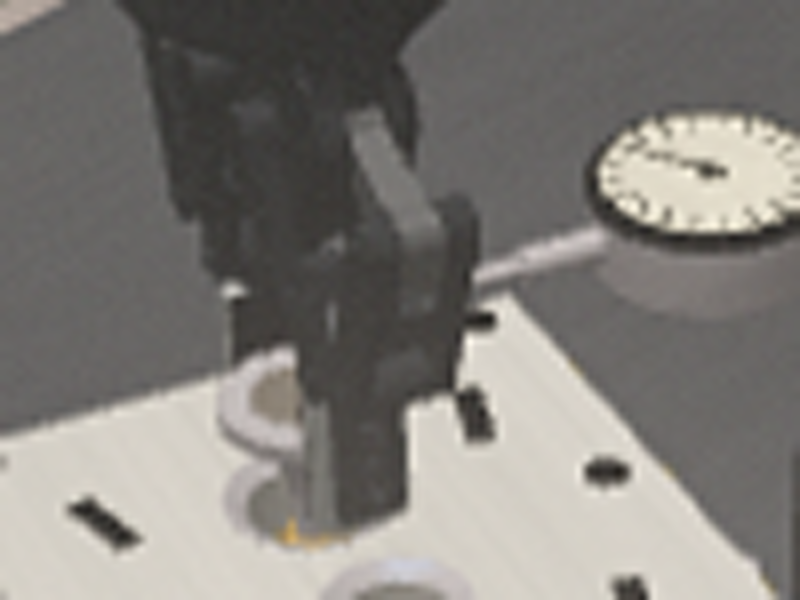

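The picture shows the pads meeting the rim at its diameter. The lateral force is under 1 N, so the valve is centred. I'll lift slowly.

```bash
python3 -m pendant '0 0 0 0;0 0 0 0;0 0 -1 0;0 0 -2 0;0 0 -2 0;0 0 -2 0;0 0 0 0;0 0 0 0' 36 40; python3 -m pendant '0 0 -2 0;0 0 -2 0;0 0 -2 0;0 0 -2 0;0 0 -2 0;0 0 0 0;0 0 0 0'
```

```text
t: 8.6
eef_pos: [0.6152, 0.1055, 0.1848]
eef_rot: [3.142, 0.0, 1.19]
wrist_force: [0.2, 0.3, -0.9]
gripper_width: 0.038
grip_force: 40.3
t: 9.48
eef_pos: [0.6152, 0.1055, 0.1949]
eef_rot: [-3.142, 0.0, 1.19]
wrist_force: [-0.5, -0.1, -2.3]
gripper_width: 0.0379
grip_force: 40.3
```

```bash
python3 - <<'E'
from h import *
from scipy.optimize import least_squares
V=np.array([.6153,.1055,.128]);N=V+[0,0,0]
m={"top":((279.5,224.4),(250.2,292.4),(294.8,227.2)),"side":((288,244),(323.8,289.4),(302.8,231))}
b={c:np.array(m[c][0])-proj(c,V)[0] for c in m};print(b)
# head yaw from near valve
r=least_squares(lambda a:np.r_[[ (proj(c,V-.142*np.array([np.cos(a[0]),np.sin(a[0]),0]))[0]+b[c]-m[c][1]) for c in m]].ravel(),[-.37]);a=r.x[0];print(np.degrees(a),r.fun)
y=np.array([-np.sin(a),np.cos(a),0])
for cs in(["top","side"],["side"]):
    r=least_squares(lambda q:np.r_[[(proj(c,V-y*q[0]*.001+[0,0,-.0025+q[1]*.001])[0]+b[c]-m[c][2]) for c in cs]].ravel(),[30,19]);print(cs,r.x,r.fun)
# dial-face centre in both views, 74 mm behind the tip, face 12 mm above axis
dd={"top":(225+523/5-.4,195+227/5-.4),"side":(260+393/5-.4,195+107/5-.4)}
r=least_squares(lambda q:np.r_[[(proj(c,V-y*q[0]*.001+[0,0,-.0025+q[1]*.001])[0]+b[c]-dd[c]) for c in dd]].ravel(),[104,31]);print("dial",r.x,r.fun)
im=arm.snapshot("side")[:,:,::-1]
cv2.imwrite("pics/s4.png",cv2.resize(im[205:265,260:340],None,fx=10,fy=10,interpolation=cv2.INTER_CUBIC))
for k in (17,19,21): print(k,[ (proj("side",V+[0,0,k*.001-.0025]+v)[0]+b["side"]-[260,205])*10 for v in (0*y,.02*y,-.02*y)])
E
```

```text
{'top': array([0.11213437, 1.09474697]), 'side': array([-1.53632823,  0.04449428])}
-21.828054816483853 [-0.33324689  0.79348725  0.04407323  0.12605789]
['top', 'side'] [30.40803046 21.39527623] [-0.93129843  1.23082614  0.34572182 -0.25334536]
['side'] [29.71811764 21.06715885] [-6.15443696e-10 -2.42562237e-09]
dial [100.49776497  32.71605527] [-0.46126364  1.45982989 -0.21924032 -0.30538551]
17 [array([275.71479242, 322.33568122]), array([170.71068424, 352.01299812]), array([379.12959771, 293.12105842])]
19 [array([275.11842989, 312.90496071]), array([169.97472444, 342.54669237]), array([378.66842149, 283.72689456])]
21 [array([274.52077385, 303.45033321]), array([169.23717425, 333.05615141]), array([378.2062338 , 274.30915243])]
```

View pics/s4.png

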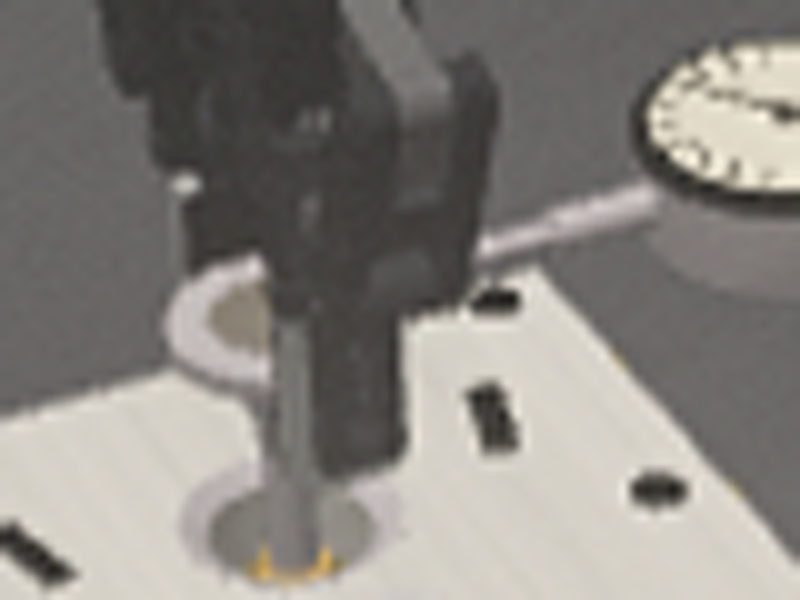

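```bash
python3 - <<'E'
from h import *
from scipy.optimize import least_squares
g=cv2.imread("pics/side0.png").astype(float).mean(2)
P=[]
for x in range(302,326):
    y0=231-(x-302.8)*31/110
    ys=np.arange(int(round(y0))-4,int(round(y0))+5);v=g[ys,x]
    if x in(303,308,314,320,324): print(x,ys[0],v.round().astype(int))
    w=np.clip(v-np.median(v[:3])-15,0,None);k=np.argmax(w[2:7])+2;sl=slice(k-2,k+3)
    P.append((x,(w[sl]*ys[sl]).sum()/w[sl].sum()))
P=np.array(P);print(np.round(P[:,1],1))
a=np.radians(-21.83);y=np.array([-np.sin(a),np.cos(a),0]);V=np.array([.6153,.1055,.1255]);b=np.array([-1.536,.044])
def line(h):
    q=proj("side",np.array([V-y*d+[0,0,h] for d in np.linspace(.025,.08,40)]))+b
    return np.interp(P[:,0],q[:,0],q[:,1])
for h in(19,20,21,22): print(h,np.round(P[:,1]-line(h*.001),2))
E
```

```text
303 227 [107 105 107 143 182 125  96 144 214]
308 226 [103 102 142 203 160 106 123 157  60]
314 224 [103 108 138 168 175 110  93 103 139]
320 222 [102 100 136 198 179 146 108 101 106]
324 221 [ 72 110 157 199 178 142 104 110 109]
[230.9 230.8   nan   nan 229.5 229.6 229.1 229.  228.6 228.3 228.1 227.8
 227.3 226.8 226.6 226.3 226.  225.6 225.5 225.2 224.8 224.6 224.3 224.5]
19 [-1.35 -1.14   nan   nan -1.59 -1.24 -1.4  -1.22 -1.36 -1.33 -1.28 -1.27
 -1.5  -1.71 -1.69 -1.72 -1.66 -1.81 -1.61 -1.68 -1.79 -1.74 -1.7  -1.21]
20 [-0.88 -0.67   nan   nan -1.12 -0.76 -0.93 -0.75 -0.88 -0.85 -0.81 -0.8
 -1.03 -1.24 -1.22 -1.25 -1.19 -1.34 -1.14 -1.22 -1.33 -1.27 -1.23 -0.75]
21 [-0.4  -0.19   nan   nan -0.64 -0.29 -0.45 -0.27 -0.41 -0.38 -0.34 -0.32
 -0.56 -0.77 -0.75 -0.78 -0.72 -0.87 -0.67 -0.75 -0.86 -0.81 -0.77 -0.28]
22 [ 0.08  0.29   nan   nan -0.17  0.18  0.02  0.2   0.06  0.09  0.13  0.15
 -0.09 -0.3  -0.27 -0.31 -0.25 -0.4  -0.2  -0.28 -0.39 -0.34 -0.3   0.19]<stdin>:10: RuntimeWarning: invalid value encountered in scalar divide
```

```bash
python3 - <<'E'
from h import *
for c,pts in(("side",((288,244),(323.8,289.4))),("top",((279.5,224.4),(250.2,292.4)))):
    im=cv2.imread(f"pics/{c}0.png").astype(float); im=cv2.GaussianBlur(im,(0,0),.6)
    for u,v in pts:
        u0,v0=int(round(u)),int(round(v))
        S=im[v0-9:v0+10,u0-12:u0+13];br=S[:,:,2]-S[:,:,0]   # R-B
        yy,xx=np.mgrid[v0-9:v0+10,u0-12:u0+13]
        m=np.hypot((xx-u)/8,(yy-v)/(5 if c=="side" else 8))<1
        w=np.clip(br-br[m].max()*.35,0,None)*m
        print(c,(w*xx).sum()/w.sum(),(w*yy).sum()/w.sum(),"max",br[m].max(),(w>0).sum())
        if c=="side": print(br[4:15,12].round(),"rows",v0-5, im[v0-9:v0+12,u0].mean(1).round())
E
```

```text
side 287.79931400310954 243.86638687854085 max 21.835137891146317 119
[10. 16. 21. 21. 21. 21. 21. 21. 19. 13. 10.] rows 239 [105. 106. 123. 160. 179. 157. 133. 130. 131. 130. 130. 132. 143. 170.
 189. 178. 141. 121. 110. 110. 111.]
side 323.5756291169253 289.35924090292326 max 22.125735573011283 126
[11. 20. 22. 22. 21. 21. 21. 21. 21. 21. 16.] rows 284 [208. 205. 196. 192. 176. 139. 134. 135. 135. 135. 135. 136. 134. 136.
 153. 181. 191. 186. 162. 131. 122.]
top 278.7714802509102 223.25546681064512 max 16.68307731213136 94
top 249.12238468759685 292.1429265483161 max 17.546685792273536 106
```

```bash
python3 - <<'E'
from h import *
from scipy.optimize import least_squares
V=np.array([.6153,.1055,.128])
m={"top":((278.77,223.26),(249.12,292.14),(294.8,227.2)),"side":((287.8,243.87),(323.58,289.36),(302.6,231.0))}
L=np.array([(306.,229.5),(309,229.0),(312,228.1),(315,226.8),(318,226.0),(321,225.2),(324,224.3)]);L[:,1]+=.15
def f(q):
    a,d,h=q[:3];bt=q[3:5];bs=q[5:7];o=[]
    x=np.array([np.cos(a),np.sin(a),0]);y=np.array([-x[1],x[0],0])
    for c,b in(("top",bt),("side",bs)):
        for P,k in((V,0),(V-.142*x,1),(V-y*d+[0,0,h-.0025],2)): o+=list(proj(c,P)[0]+b-m[c][k])
    l=proj("side",np.array([V-y*s+[0,0,h-.0025] for s in np.linspace(.025,.08,30)]))+bs
    return np.r_[o,np.interp(L[:,0],l[:,0],l[:,1])-L[:,1]]
r=least_squares(f,[-.38,.03,.021,0,0,0,0],x_scale=[.1,.01,.01,1,1,1,1]);C=np.linalg.inv(r.jac.T@r.jac)
print(np.degrees(r.x[0]),r.x[1:3]*1000,r.x[3:],r.fun.round(2),"sd h mm",1000*np.sqrt(C[2,2]*.2))
# present valve: brown disc visible left part -> compare by template shift of rim left edge
g0=cv2.imread("pics/side0.png").astype(np.float32);im=arm.snapshot("side")[:,:,::-1].astype(np.float32);np.save("/tmp/s.npy",im)
T=g0[235:254,275:286]; print(T.shape)
res=cv2.matchTemplate(np.ascontiguousarray(im[215:260,270:295]).mean(2).astype(np.float32),np.ascontiguousarray(T).mean(2).astype(np.float32),cv2.TM_CCOEFF_NORMED)
_,s,_,l=cv2.minMaxLoc(res);y=l[1];c=res[y-1:y+2,l[0]];sub=.5*(c[0]-c[2])/(c[0]-2*c[1]+c[2])
print("match",s,l[0]+270-275,l[1]+215-235+sub,"expected for 17mm",proj("side",V+[0,0,.017])-proj("side",V))
E
```

```text
-21.648847449554136 [31.69860068 21.17024895] [-0.362213   -0.15453454 -2.20826166 -0.04135109] [ 0.26 -0.11  0.49 -0.11 -0.75  0.21 -0.47  0.04 -0.16 -0.    0.51 -0.45
  0.09 -0.26 -0.21  0.24  0.2   0.15  0.2 ] sd h mm 0.7777416487634163
(19, 11, 3)
match 0.7880696058273315 1 -7.7923164 expected for 17mm [[-0.50308627 -7.94564521]]
```

The fit gives a total lift of about 21 mm. The match shows no slip at 17 mm, so I need 4 mm more.

```bash
python3 -m pendant '0 0 -1 0;0 0 -2 0;0 0 -1.2 0;0 0 0 0;0 0 0 0;0 0 0 0;0 0 0 0'; python3 - <<'E'
from h import *
im=arm.snapshot("side")[:,:,::-1];s=arm.observe();print(s["eef_pos"],np.abs(s["qd"]).max(),s["wrist_force"],s["ft_torque"])
cv2.imwrite("pics/s5.png",cv2.resize(im[195:265,250:350],None,fx=8,fy=8,interpolation=cv2.INTER_CUBIC))
g0=cv2.imread("pics/side0.png").astype(np.float32).mean(2);T=np.ascontiguousarray(g0[235:254,275:286])
res=cv2.matchTemplate(np.ascontiguousarray(im[210:260,270:295].astype(np.float32).mean(2)),T,cv2.TM_CCOEFF_NORMED)
_,q,_,l=cv2.minMaxLoc(res);c=res[l[1]-1:l[1]+2,l[0]];V=np.array([.6153,.1055,.128])
print(q,l[0]-5,l[1]-25+.5*(c[0]-c[2])/(c[0]-2*c[1]+c[2]),proj("side",V+[0,0,.0212])-proj("side",V))
E
```

```text
t: 10.45
eef_pos: [0.6153, 0.1055, 0.1991]
eef_rot: [3.142, 0.0, 1.19]
wrist_force: [0.6, 0.2, -1.7]
gripper_width: 0.0376
grip_force: 40.3
[0.61527155 0.1054606  0.19904588] 0.0017034864892928356 [-0.82620143 -0.11583481 -2.45269585] [ 0.02571835  0.02577698 -0.05235863]
0.7784426212310791 4 -12.661241 [[-0.62881187 -9.93514633]]
```

View pics/s5.png

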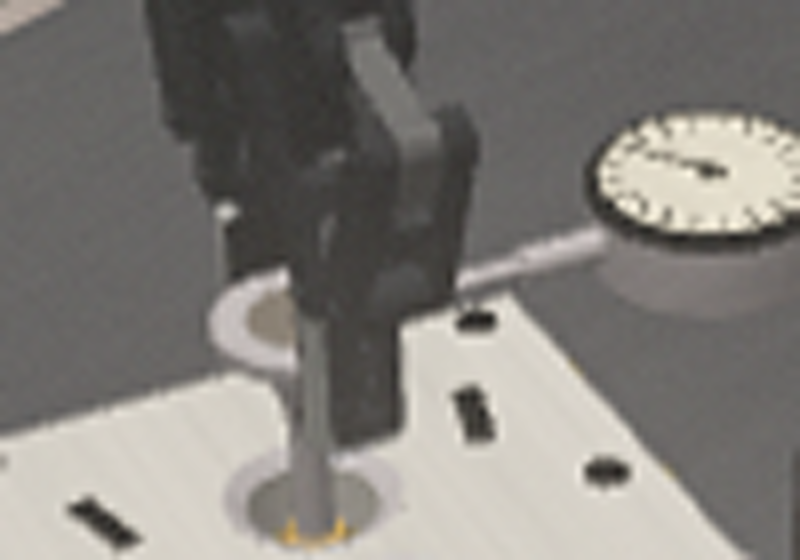

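The picture shows the rim raised by about 10 px, as expected for 21 mm, with the stem upright in the guide and the indicator unmoved. The arm is still and lateral force is under 1 N, so I'm handing in.

```bash
python3 -m pendant '0 0 0 0;0 0 0 0'; python3 -c "
from station import arm
print(arm.close_job())"
```

```text
t: 10.75
eef_pos: [0.6153, 0.1055, 0.1991]
eef_rot: [3.142, 0.0, 1.19]
wrist_force: [-1.0, -0.1, -2.8]
gripper_width: 0.0381
grip_force: 40.3
the job is handed in; nothing more can be done
None
```

I gripped the far valve by its rim, drew it about 21 mm straight up to the indicator tip's level (my estimate is good to about 1 mm), and handed the job in with it held still and its stem in the guide.

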